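# Show the student what to weigh, and where

## Robot

A 6-joint arm with a two-finger parallel gripper is mounted at the origin on the work surface. World frame = base frame: x ahead of the robot, y to its left, z up, the work surface at z = 0. Lengths are in mm, angles in rad, forces in N, time in s.
With the tool pointing down it reaches from about 275 to 1000 mm from the base axis. Payload 8.4 kg.
Tool frame: the origin (TCP) lies midway between the tips of the shut fingers; the grasp point (between the pads) lies 19 mm behind it; z points along the fingers, y is the line along which they close (so a half turn about z gives the same grasp; the last joint's range is limited). The gripper opens to 85 mm and grips with 20 to 120 N. Pads are 22 mm wide; open, the fingers measure 114 mm over their backs; the gripper's body (76 mm by 85 mm) begins 54 mm behind the grasp point. The pads swing forward as they close: fully open they stand 13 mm farther back than shut.
Start: joints at [1.297, 0.353, 1.633, -0, 1.155, -0.002], TCP at [167.789, 602.058, 204.581] pointing down, gripper open.
Joint ranges: [-2.63, 2.63], [-0.92, 2.1], [0.06, 2.66], [-1.3, 4.44], [0, 2.69], [-3.02, 3.02]. Speed limits (rad/s): [2.22, 2.22, 2.79, 3.14, 3.14, 3.14].

## Interface

Orientations are given as [roll, pitch, yaw] about the fixed x, y, z axes, in that order (R = Rz(yaw) Ry(pitch) Rx(roll)).
In Python, from rig import r, imaging gives the robot as it stands. The module is installed in compiled form; this text tells all that it offers.
- The arm moves only by the tool arm_command, never from a script. Its argument "deltas" is a list of rows, each an object of numbers: "hand": the finger opening in mm, from 0 to 85.4; "tx", "ty", "tz": the shift along the tool's x, y, z in mm; "wx", "wy", "wz": the turn, a rotation vector about the tool's x, y, z in rad. A call has 1 to 8 rows; each row shifts and turns the commanded pose from where the row before left it, along the tool's axes as they then stand; what a row does not reach is not made up. A row lasts 1/8 s, in which the tool goes at most 62.5 mm and 10.7 degrees, less where a joint would pass 70% of its speed; a pose out of reach is approached as far as the arm can. A call with a gripper value outside its range is refused whole. The fingers move at their own pace and stop on an object; "squeeze" is the grip in N (left out, the last holds). Time passes only in rows, so rows that do not move let the fingers close. It gives the time, the measured TCP pose, the force, the opening and the grip force at its end, in the units of the state.
- r.sense(): the state, without advancing time (a new reading comes with each control period).
- imaging.grab_frame(name): name is "scene" or "top" or "wrist"; returns a dict with "image" (420x560x3 uint8, red, green, blue), "mtx" (3x3 intrinsics, pixels), "world_to_cam" (4x4, takes a point from world to camera coordinates). Camera axes: x right, y up, looking along -z (the intrinsics and any distortion apply to the point x, -y, -z); pixel columns grow to the right and rows downward; lengths in mm; the calibration is good to about 2 mm. A picture is of the moment at which its call begins. There is no depth.
- r.sign_off(): hands the job in; it is judged then, once.
The state is a dict: "clock": time; "qpos": joint angles; "qvel": joint speeds; "joint_efforts": joint torques, N m; "eef_pos": TCP position; "tcp_rot": TCP orientation; "contact_force": force on the tool from outside, world axes, zero at the start; "wrist_torque": the same for the moment, N m; "opening": opening from 0.0 (shut) to 1.0 (fully open); "grasp_force": force on a finger pad.
Only numpy, scipy, OpenCV 4.12 (cv2) and the standard library are available. Lean on these libraries where they do the work, as an engineer would, in place of code of your own. Each camera call takes 0.05 s, during which the arm holds its last target. There are 200 camera calls.

## Task

Show the student how to start weighing: with closed fingertips press the green tare button of the balance all the way down and let it go, then point at the bottle with the blue cap from straight above, fingertips a couple of centimetres over the cap, for two to three seconds, then point in the same way at the middle of the balance's weighing pan for two to three seconds and finish there, still pointing at it. Only point: do not touch or move the bottles, the beaker or the pan, and leave the black power button alone.

Things in the scene. Friction and masses are not known exactly. Their poses are not given: they have to be found in the camera images.
- balance: white bench balance, 250 mm deep (its x), 200 mm wide (its y), flat top 60 mm above the bench; fixed. Origin at the centre of its underside; its -x side is the front, roughly towards the robot, with a small display between two round buttons; the round steel pan stands on the rear half.
- tare (a joint): travel of the green tare button in m: 0 is up, 0.005 is fully down. A spring returns it; fully down takes about 4 N. It counts as pressed from 0.004.
- tare_top (a point): centre of the top face of the green tare button, 24 mm in diameter, in a grey housing on top of the balance at the front, on the balance's -y side (right as seen from the robot); its face 81 mm above the bench and 21 mm above the balance top; pressed straight down. The black power button is 120 mm away.
- power (a joint): travel of the black power button in m: 0 is up, 0.005 is fully down. It must stay up.
- power_top (a point): centre of the top face of the black power button, as large as the tare button, at the front of the balance on its +y side (left as seen from the robot).
- pan: round steel weighing pan, 120 mm in diameter, 7 mm thick, on a short post on the rear half of the balance. Origin at the centre of its underside.
- pan_top (a point): centre of the pan's upper face, about 79 mm above the bench.
- bottle_blue: a clear glass reagent bottle, 64 mm in diameter and 150 mm tall over its blue screw cap, with a white paper band; all three bottles differ only in cap colour. Loose. Origin at the centre of its underside, z up.
- blue_cap (a point): centre of the top of the blue cap (30 mm in diameter), 150 mm above the bottle's underside.
- bottle_red: a clear glass reagent bottle, 64 mm in diameter and 150 mm tall over its red screw cap, with a white paper band; all three bottles differ only in cap colour. Loose. Origin at the centre of its underside, z up.
- bottle_white: a clear glass reagent bottle, 64 mm in diameter and 150 mm tall over its white screw cap, with a white paper band; all three bottles differ only in cap colour. Loose. Origin at the centre of its underside, z up.
- beaker: empty glass beaker, 72 mm in diameter, 90 mm tall, open at the top. Loose. Origin at the centre of its underside.
Mind the look-alikes: they are no part of the job. What is shaped like the bottle_white but turquoise is not meant. What is shaped like the beaker but red is not meant.

How it is judged:
By the outcome, as a careful person would: the job done as asked, in the order asked, and still so for the second after the job is handed in, with the robot touching nothing.
It also fails if it takes over 58 s, if anything falls off the work surface, if the arm or the gripper's body presses on something with over 40 N, if the wrist force passes 120 N, or if a joint passes its speed limit or range.

## Working session

There is one attempt and no reset: what is moved stays moved. The work goes in short steps, Python scripts to look and compute and a tool call to move; the robot and the scene stay as the last step left them, time stands still between calls to the robot, and variables do not carry over. Pictures are saved under pics/ and viewed, at most 10 in all, crops included, and the job is handed in when it is done.

Besides the shell and the picture viewer there is one more tool, called after "Call:" as name(argument=value, ...), one argument or row to a line, values as JSON. arm_command: Moves the arm, as the interface text tells. Its arguments: {"type":"object","properties":{"deltas":{"type":"array"},"squeeze":{"type":"number"}},"required":["deltas"]}

```bash
mkdir -p pics; cat > h.py <<'E'
import numpy as np, cv2
from rig import r, imaging
def grab(n,f=None):
    d=imaging.grab_frame(n)
    if f: cv2.imwrite('pics/'+f,d['image'][:,:,::-1])
    return d
def ray(d,u,v):
    W=d['world_to_cam'];R=W[:3,:3];c=-R.T@W[:3,3]
    p=np.linalg.solve(d['mtx'],[u,v,1.]);return c,R.T@(p*[1,-1,-1])
def plane(d,u,v,z):
    c,k=ray(d,u,v);return (c+k*(z-c[2])/k[2])[:2].round(1)
E
python3 - <<'E'
from h import *
for n in('top','scene'): d=grab(n,n+'1.png'); print(n,ray(d,280,210)[0].round())
s=r.sense();print(s['clock'],s['eef_pos'],s['tcp_rot'],s['opening'])
E
```

```text
top [ 378.  -33. 1186.]
scene [1491. -416.  949.]
0.1 [167.66145605 601.65207652 203.93706212] [-3.14040993e+00 -2.41674379e-05  2.86977577e+00] 0.996495479437496
```

View pics/top1.png

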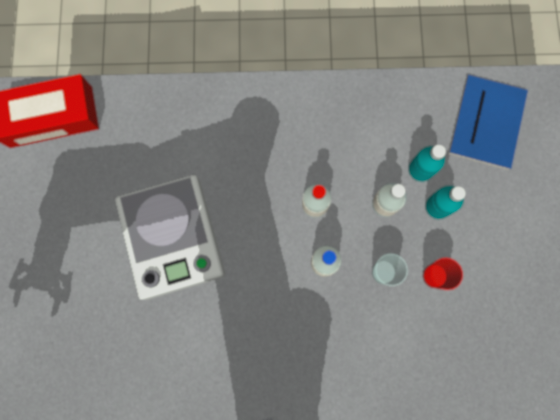

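View pics/scene1.png

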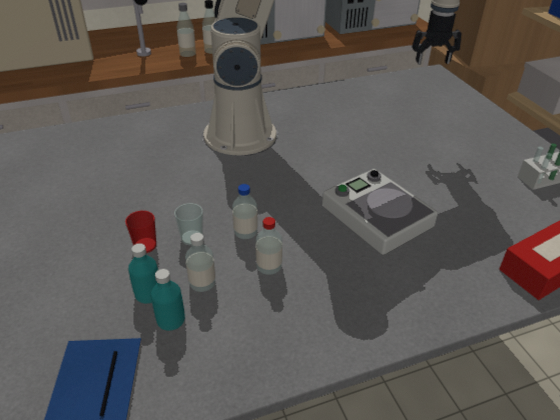

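The top view shows the green button near (202,263), the power button at (150,277), the pan at about (162,220), and the blue cap at (329,257). In the scene view, green is near (342,189), the blue cap at (244,189), and the pan at (390,201).

```bash
python3 - <<'E'
from h import *
def cen(m,box):
    x0,y0,x1,y1=box;k=np.zeros(m.shape,np.uint8);k[y0:y1,x0:x1]=m[y0:y1,x0:x1]
    n,l,s,c=cv2.connectedComponentsWithStats(k);i=1+s[1:,4].argmax();return c[i],s[i]
D={n:grab(n) for n in('top','scene')}
def feat(n,col,box):
    I=D[n]['image'].astype(int);R,G,B=I[...,0],I[...,1],I[...,2]
    m={'g':(G>R+25)&(G>B+15),'b':(B>R+60)&(B>G+30),'r':(R>G+80)&(R>B+80)}[col]
    return cen(m,box)
def tri(a,b):
    (c1,k1),(c2,k2)=ray(D['top'],*a),ray(D['scene'],*b)
    t=np.linalg.lstsq(np.c_[k1,-k2],c2-c1,rcond=None)[0]
    p,q=c1+k1*t[0],c2+k2*t[1];return ((p+q)/2).round(1),np.linalg.norm(p-q).round(1)
for nm,c,bt,bs,z in(('tare','g',(190,250,215,275),(330,180,351,198),81),('blue','b',(310,240,350,275),(230,180,260,200),150),('red','r',(305,180,335,200),(255,210,285,232),150)):
    a,sa=feat('top',c,bt);b,sb=feat('scene',c,bs)
    print(nm,a.round(1),sa,b.round(1),sb,plane(D['top'],*a,z),plane(D['scene'],*b,z),tri(a,b))
print('power',plane(D['top'],150,277,81))
print('pan',plane(D['top'],162,220,79),plane(D['scene'],390,201,79))
I=D['top']['image'][165:310,105:235,::-1]
J=D['scene']['image'][160:250,310:445,::-1]
cv2.imwrite('pics/c.png',np.hstack([cv2.resize(I,None,fx=3,fy=3,interpolation=2),cv2.resize(J,(405,435),interpolation=2)]))
E
```

```text
tare [200.9 262.9] [196 258  11  11  94] [342.2 187.9] [339 185   8   7  46] [474.2 151.2] [483.2 148.3] (array([474.9, 152.7,  73.9]), np.float64(0.5))
blue [328.9 257.2] [322 251  14  14 150] [243.4 188.8] [238 184  11  11  94] [ 474.8 -128.6] [ 484.5 -131.4] (array([ 475.5, -129. ,  142.9]), np.float64(0.4))
red [318.6 191.3] [313 185  13  14 141] [268.6 220.8] [263 217  12   8  75] [ 616.6 -111.8] [ 620.3 -112.5] (array([ 617.3, -111.7,  147.3]), np.float64(0.5))
power [445.  264.6]
pan [573.7 241.4] [575.3 245. ]
```

View pics/c.png

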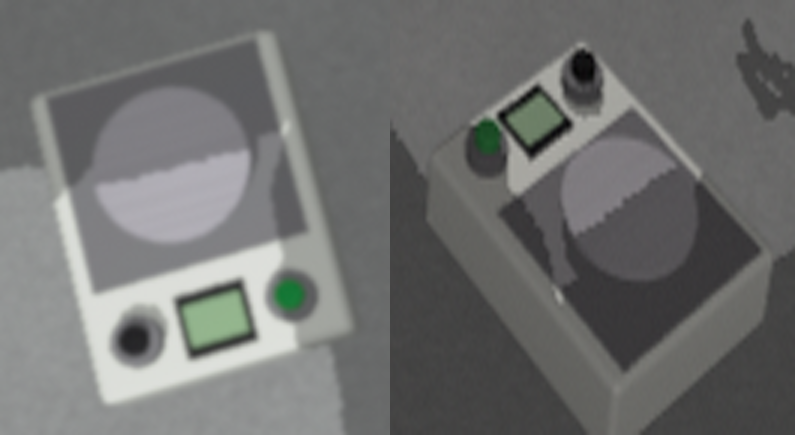

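The crop puts the green button at top pixel (201.3,263) and the pan centre at (162,220). I'll close the fingers and go over the button.

Call:
arm_command(
  deltas=[
    {"hand": 0, "tx": -35, "ty": -29},
    {"hand": 0, "tx": -35, "ty": -29},
    {"hand": 0, "tx": -35, "ty": -29},
    {"hand": 0, "tx": -35, "ty": -29},
    {"hand": 0, "tx": -35, "ty": -29},
    {"hand": 0, "tx": -35, "ty": -29},
    {"hand": 0, "tx": -35, "ty": -29},
    {"hand": 0, "tx": -35, "ty": -29},
  ],
  squeeze=20,
)

```text
schema error: expected keys hand, tx, ty, tz, wx, wy, wz
```

Call:
arm_command(
  deltas=[
    {"tx": -35, "ty": -29, "tz": 10},
    {"tx": -35, "ty": -29, "tz": 20},
    {"tx": -35, "ty": -29, "tz": 20},
    {"tx": -28, "ty": -32, "tz": 20},
    {},
    {},
  ],
)

```text
schema error: expected keys hand, tx, ty, tz, wx, wy, wz
```

```bash
cat > m.py <<'E'
from h import *
import sys
# print tool-axis shift to world target
t=np.array(eval(sys.argv[1]),float)
s=r.sense();from scipy.spatial.transform import Rotation as Q
R=Q.from_euler('xyz',s['tcp_rot']).as_matrix()
print(s['clock'],s['eef_pos'].round(1) if hasattr(s['eef_pos'],'round') else s['eef_pos'],'tilt',R[:,2].round(4),'shift',(R.T@(t-s['eef_pos'])).round(1),'F',np.round(s['contact_force'],1),s['opening'])
E
python3 m.py '[474,151.5,95]'; python3 - <<'E'
from h import *
d=grab('wrist'); t=grab('top')
a=cv2.hconcat([d['image'][:,:,::-1].copy()]);
a=cv2.resize(a,(400,300));b=cv2.resize(np.ascontiguousarray(t['image'][165:310,105:235,::-1]),(269,300))
cv2.imwrite('pics/w1.png',np.hstack([a,b]))
c,k=ray(d,280,210);print(c.round(),k.round(2))
W=d['world_to_cam']
for p in([474,151.5,81],r.sense()['eef_pos']):
    q=W[:3,:3]@p+W[:3,3];u=d['mtx']@(q*[1,-1,-1]);print((u/u[2]).round())
E
```

```text
0.2 [167.7 601.8 204.2] tilt [-2.e-04 -8.e-04 -1.e+00] shift [-415.9 -351.4  109.5] F [-0.2 -0.9  0.3] 0.9988488960384536
[ 95. 622. 375.] [ 0.29 -0.07 -0.95]
[-29. 541.   1.]
[278. 251.   1.]
```

View pics/w1.png

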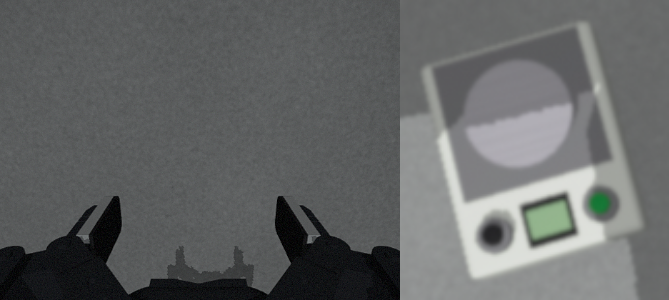

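All keys are needed in every row, so the arm hasn't moved; the wrist picture only shows the open fingers over bare bench. Sending the move again with full rows.

Call:
arm_command(
  deltas=[
    {"hand": 0, "tx": -35, "ty": -29, "tz": 0, "wx": 0, "wy": 0, "wz": 0},
    {"hand": 0, "tx": -35, "ty": -29, "tz": 0, "wx": 0, "wy": 0, "wz": 0},
    {"hand": 0, "tx": -35, "ty": -29, "tz": 0, "wx": 0, "wy": 0, "wz": 0},
    {"hand": 0, "tx": -35, "ty": -29, "tz": 0, "wx": 0, "wy": 0, "wz": 0},
    {"hand": 0, "tx": -35, "ty": -29, "tz": 0, "wx": 0, "wy": 0, "wz": 0},
    {"hand": 0, "tx": -35, "ty": -29, "tz": 0, "wx": 0, "wy": 0, "wz": 0},
    {"hand": 0, "tx": -35, "ty": -29, "tz": 0, "wx": 0, "wy": 0, "wz": 0},
    {"hand": 0, "tx": -35, "ty": -29, "tz": 0, "wx": 0, "wy": 0, "wz": 0},
  ],
  squeeze=20,
)

```text
clock: 1.3
eef_pos: [376.0, 302.2, 204.8]
tcp_rot: [3.141, 0.0, 2.87]
contact_force: [0.7, -0.9, -0.6]
opening: -0.003
grasp_force: 0.0
```

Call:
arm_command(
  deltas=[
    {"hand": 0, "tx": -35, "ty": -29, "tz": 10, "wx": 0, "wy": 0, "wz": 0},
    {"hand": 0, "tx": -35, "ty": -29, "tz": 20, "wx": 0, "wy": 0, "wz": 0},
    {"hand": 0, "tx": -35, "ty": -29, "tz": 20, "wx": 0, "wy": 0, "wz": 0},
    {"hand": 0, "tx": -28, "ty": -32, "tz": 20, "wx": 0, "wy": 0, "wz": 0},
    {"hand": 0, "tx": 0, "ty": 0, "tz": 0, "wx": 0, "wy": 0, "wz": 0},
    {"hand": 0, "tx": 0, "ty": 0, "tz": 0, "wx": 0, "wy": 0, "wz": 0},
  ],
)

```text
clock: 2.05
eef_pos: [471.4, 153.2, 134.7]
tcp_rot: [3.141, -0.0, 2.869]
contact_force: [0.1, -0.2, 0.1]
opening: -0.001
grasp_force: 0.0
```

```bash
python3 m.py '[474,151.5,95]'; python3 - <<'E'
from h import *
d=grab('wrist','w2.png')
I=d['image'].astype(int);R,G,B=I[...,0],I[...,1],I[...,2]
m=((G>R+25)&(G>B+15)).astype(np.uint8)
n,l,s,c=cv2.connectedComponentsWithStats(m)
for i in range(1,n):
    if s[i,4]>60: print(s[i],c[i].round(),plane(d,*c[i],81))
W=d['world_to_cam']
for p in([474,151.5,81],r.sense()['eef_pos']):
    q=W[:3,:3]@p+W[:3,3];u=d['mtx']@(q*[1,-1,-1]);print((u/u[2]).round())
E
```

```text
2.05 [471.4 153.2 134.7] tilt [-1.e-04  3.e-04 -1.e+00] shift [-3.  -1.  39.7] F [ 0.1 -0.2  0.1] -0.0008423881633552875
[378 163  17  20  71] [387. 172.] [462.  225.8]
[ 259  202   37   38 1073] [277. 220.] [473.8 152.3]
[276. 221.   1.]
[278. 251.   1.]
```

View pics/w2.png

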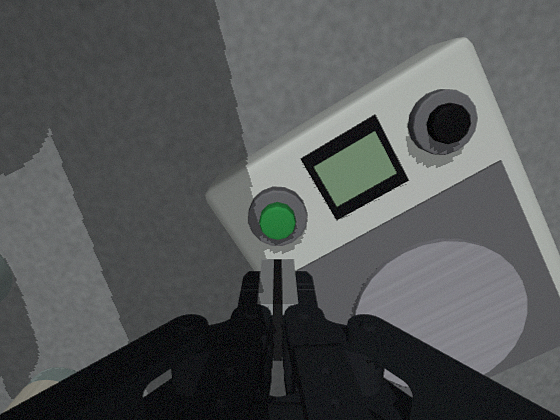

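The wrist view shows the green button at (277,220), clear below the shut fingertips, and its position agrees with the top view. I'll press it in small steps.

Call:
arm_command(
  deltas=[
    {"hand": 0, "tx": -2.7, "ty": -0.7, "tz": 20, "wx": 0, "wy": 0, "wz": 0},
    {"hand": 0, "tx": 0, "ty": 0, "tz": 20, "wx": 0, "wy": 0, "wz": 0},
    {"hand": 0, "tx": 0, "ty": 0, "tz": 8, "wx": 0, "wy": 0, "wz": 0},
    {"hand": 0, "tx": 0, "ty": 0, "tz": 4, "wx": 0, "wy": 0, "wz": 0},
    {"hand": 0, "tx": 0, "ty": 0, "tz": 3, "wx": 0, "wy": 0, "wz": 0},
    {"hand": 0, "tx": 0, "ty": 0, "tz": 2, "wx": 0, "wy": 0, "wz": 0},
    {"hand": 0, "tx": 0, "ty": 0, "tz": 0, "wx": 0, "wy": 0, "wz": 0},
  ],
)

```text
clock: 2.98
eef_pos: [473.9, 151.7, 77.8]
tcp_rot: [3.141, 0.0, 2.87]
contact_force: [0.1, 0.9, 0.3]
opening: -0.001
grasp_force: 0.0
```

Call:
arm_command(
  deltas=[
    {"hand": 0, "tx": 0, "ty": 0, "tz": 1.5, "wx": 0, "wy": 0, "wz": 0},
    {"hand": 0, "tx": 0, "ty": 0, "tz": 0, "wx": 0, "wy": 0, "wz": 0},
  ],
)

```text
clock: 3.22
eef_pos: [473.8, 151.6, 76.1]
tcp_rot: [-3.142, 0.0, 2.87]
contact_force: [0.0, 0.6, 0.1]
opening: 0.0
grasp_force: 0.0
```

Call:
arm_command(
  deltas=[
    {"hand": 0, "tx": 0, "ty": 0, "tz": 1.5, "wx": 0, "wy": 0, "wz": 0},
    {"hand": 0, "tx": 0, "ty": 0, "tz": 0, "wx": 0, "wy": 0, "wz": 0},
  ],
)

```text
clock: 3.48
eef_pos: [473.7, 151.6, 74.5]
tcp_rot: [-3.141, -0.0, 2.87]
contact_force: [-1.4, 0.0, 1.0]
opening: 0.002
grasp_force: 0.0
```

Call:
arm_command(
  deltas=[
    {"hand": 0, "tx": 0, "ty": 0, "tz": 1, "wx": 0, "wy": 0, "wz": 0},
    {"hand": 0, "tx": 0, "ty": 0, "tz": 0, "wx": 0, "wy": 0, "wz": 0},
  ],
)

```text
clock: 3.72
eef_pos: [473.8, 151.7, 73.5]
tcp_rot: [-3.142, -0.0, 2.87]
contact_force: [-0.9, -0.8, 0.2]
opening: 0.001
grasp_force: 0.0
```

Call:
arm_command(
  deltas=[
    {"hand": 0, "tx": 0, "ty": 0, "tz": 1, "wx": 0, "wy": 0, "wz": 0},
    {"hand": 0, "tx": 0, "ty": 0, "tz": 0, "wx": 0, "wy": 0, "wz": 0},
  ],
)

```text
clock: 3.98
eef_pos: [473.7, 151.6, 72.5]
tcp_rot: [-3.141, -0.0, 2.87]
contact_force: [0.4, 0.5, 0.2]
opening: -0.004
grasp_force: 0.0
```

```bash
python3 - <<'E'
from h import *
a=grab('wrist')['image'][160:340,170:390,::-1];b=grab('scene')['image'][120:240,290:430,::-1]
cv2.imwrite('pics/p1.png',np.hstack([cv2.resize(np.ascontiguousarray(a),(440,360)),cv2.resize(np.ascontiguousarray(b),(360,360))]))
for i in range(3): grab('wrist'); print(np.round(r.sense()['contact_force'],2))
E
```

```text
[ 1.15 -0.26 -0.2 ]
[-0.4  -0.54 -1.01]
[-0.23  0.05 -0.54]
```

View pics/p1.png

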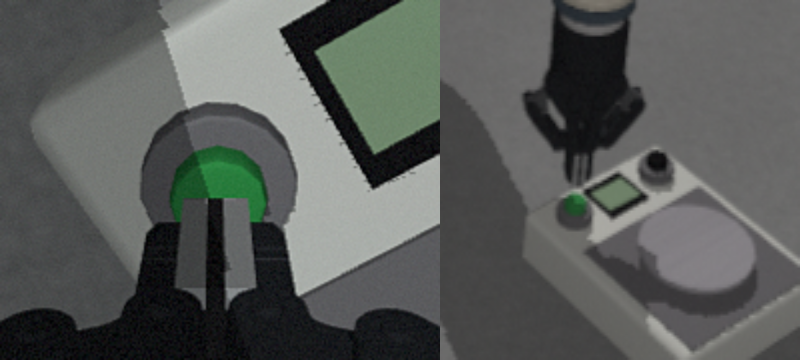

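The wrist crop shows the tips over the button, and the scene crop shows a small gap still left between the tips (about (344,180)) and the button (342,188). Checking where the reported TCP should appear.

```bash
python3 - <<'E'
from h import *
e=np.array(r.sense()['eef_pos'])
for n in('scene','wrist','top'):
    d=grab(n);W=d['world_to_cam']
    for p in(e,e+[0,0,10],[474,152,81],[474,152,60]):
        q=W[:3,:3]@p+W[:3,3];u=d['mtx']@(q*[1,-1,-1]);print(n,np.round(p),(u/u[2])[:2].round(1))
E
```

```text
scene [474. 152.  73.] [341.6 188.1]
scene [474. 152.  83.] [341.9 185.2]
scene [474 152  81] [342.  185.7]
scene [474 152  60] [341.3 191.8]
wrist [474. 152.  73.] [277.6 251.2]
wrist [474. 152.  83.] [277.7 259.9]
wrist [474 152  81] [278.4 258.6]
wrist [474 152  60] [278.3 241.6]
top [474. 152.  73.] [201.4 263.3]
top [474. 152.  83.] [200.6 263. ]
top [474 152  81] [200.6 263. ]
top [474 152  60] [202.1 263.7]
```

```bash
python3 - <<'E'
from h import *
a=grab('top')['image'][220:310,150:250,::-1];b=grab('scene')['image'][160:205,320:370,::-1]
cv2.imwrite('pics/p2.png',np.hstack([cv2.resize(np.ascontiguousarray(a),(400,360),interpolation=0),cv2.resize(np.ascontiguousarray(b),(400,360),interpolation=0)]))
E
```

```text
(no output)
```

View pics/p2.png

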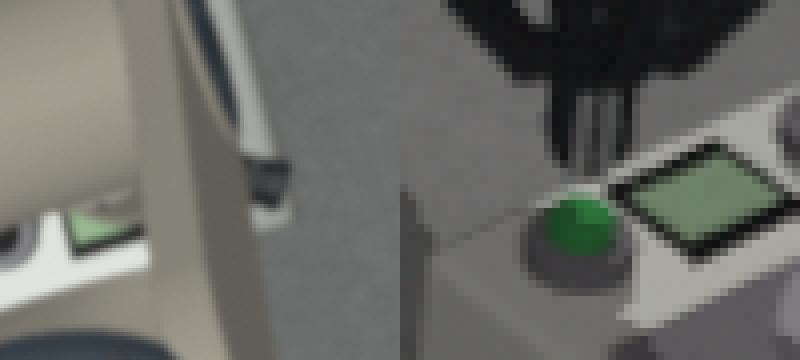

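```bash
python3 - <<'E'
from h import *
s=grab('scene');w=grab('wrist');tx=np.array([-.963,.268,0])
for h in(0,6,11):
    c1,k1=ray(s,343.75,181.9);c2,k2=ray(w,277,259)
    c1=c1+h*tx;c2=c2-h*tx
    t=np.linalg.lstsq(np.c_[k1,-k2],c2-c1,rcond=None)[0]
    p,q=c1+k1*t[0],c2+k2*t[1];print(h,p.round(1),q.round(1))
I=w['image'].astype(int);m=((I[...,1]>I[...,0]+25)&(I[...,1]>I[...,2]+15)).astype(np.uint8)[170:300,200:330]
print(cv2.boundingRect(m)); print(r.sense()['clock'])
E
```

```text
0 [471.9 157.4  91.2] [469.6 152.5  90.8]
6 [473.8 154.7  97.7] [472.4 151.8  97.4]
11 [475.3 152.4 103. ] [474.7 151.1 102.9]
(55, 15, 75, 87)
4.575
```

The two views put the visible tips around z 91–103, above the button (81) and laterally on it. There has been no contact, so I'll keep lowering while watching the force.

Call:
arm_command(
  deltas=[
    {"hand": 0, "tx": 0, "ty": 0, "tz": 2, "wx": 0, "wy": 0, "wz": 0},
    {"hand": 0, "tx": 0, "ty": 0, "tz": 2, "wx": 0, "wy": 0, "wz": 0},
    {"hand": 0, "tx": 0, "ty": 0, "tz": 0, "wx": 0, "wy": 0, "wz": 0},
  ],
)

```text
clock: 4.95
eef_pos: [473.6, 151.6, 68.3]
tcp_rot: [-3.141, -0.0, 2.87]
contact_force: [-0.6, -0.3, -0.0]
opening: 0.002
grasp_force: 0.0
```

Call:
arm_command(
  deltas=[
    {"hand": 0, "tx": 0, "ty": 0, "tz": 1.5, "wx": 0, "wy": 0, "wz": 0},
    {"hand": 0, "tx": 0, "ty": 0, "tz": 1.5, "wx": 0, "wy": 0, "wz": 0},
    {"hand": 0, "tx": 0, "ty": 0, "tz": 0, "wx": 0, "wy": 0, "wz": 0},
  ],
)

```text
clock: 5.32
eef_pos: [473.7, 151.6, 65.5]
tcp_rot: [-3.141, -0.0, 2.87]
contact_force: [-0.2, 0.7, 0.1]
opening: -0.0
grasp_force: 0.0
```

Call:
arm_command(
  deltas=[
    {"hand": 0, "tx": 0, "ty": 0, "tz": 1.5, "wx": 0, "wy": 0, "wz": 0},
    {"hand": 0, "tx": 0, "ty": 0, "tz": 1.5, "wx": 0, "wy": 0, "wz": 0},
    {"hand": 0, "tx": 0, "ty": 0, "tz": 0, "wx": 0, "wy": 0, "wz": 0},
  ],
)

```text
clock: 5.7
eef_pos: [473.7, 151.6, 62.4]
tcp_rot: [-3.141, -0.0, 2.87]
contact_force: [0.2, 0.0, -0.3]
opening: 0.001
grasp_force: 0.0
```

```bash
python3 - <<'E'
from h import *
a=grab('wrist')['image'][170:300,210:350,::-1];b=grab('scene')['image'][160:205,320:370,::-1]
cv2.imwrite('pics/p3.png',np.hstack([cv2.resize(np.ascontiguousarray(a),(390,360),interpolation=0),cv2.resize(np.ascontiguousarray(b),(400,360),interpolation=0)]))
F=[]
for i in range(4): grab('wrist'); F.append(r.sense()['contact_force'])
print(np.mean(F,0).round(2),r.sense()['clock'])
E
```

```text
[-0.33 -0.12  0.42] 6.0
```

View pics/p3.png

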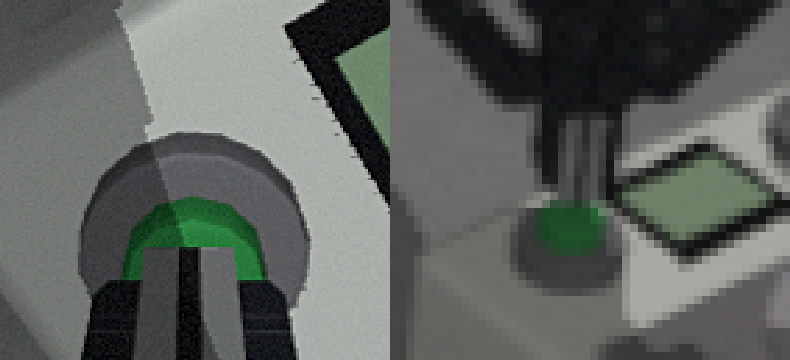

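The tips are still laterally centred (wrist tip edge at about (278,259)), and in the scene view they now just meet the top edge of the green. I'll continue lowering in small steps.

Call:
arm_command(
  deltas=[
    {"hand": 0, "tx": 0, "ty": 0, "tz": 1.5, "wx": 0, "wy": 0, "wz": 0},
    {"hand": 0, "tx": 0, "ty": 0, "tz": 1.5, "wx": 0, "wy": 0, "wz": 0},
    {"hand": 0, "tx": 0, "ty": 0, "tz": 0, "wx": 0, "wy": 0, "wz": 0},
  ],
)

```text
clock: 6.38
eef_pos: [473.7, 151.6, 59.4]
tcp_rot: [-3.141, -0.0, 2.87]
contact_force: [-0.2, 0.3, 0.1]
opening: 0.001
grasp_force: 0.0
```

Call:
arm_command(
  deltas=[
    {"hand": 0, "tx": 0, "ty": 0, "tz": 1.5, "wx": 0, "wy": 0, "wz": 0},
    {"hand": 0, "tx": 0, "ty": 0, "tz": 0, "wx": 0, "wy": 0, "wz": 0},
  ],
)

```text
clock: 6.62
eef_pos: [473.7, 151.6, 58.0]
tcp_rot: [-3.141, -0.0, 2.87]
contact_force: [0.3, -0.1, 0.7]
opening: -0.0
grasp_force: 0.0
```

Call:
arm_command(
  deltas=[
    {"hand": 0, "tx": 0, "ty": 0, "tz": 1.5, "wx": 0, "wy": 0, "wz": 0},
    {"hand": 0, "tx": 0, "ty": 0, "tz": 0, "wx": 0, "wy": 0, "wz": 0},
  ],
)

```text
clock: 6.88
eef_pos: [473.7, 151.6, 56.5]
tcp_rot: [-3.141, -0.0, 2.87]
contact_force: [-0.5, -0.2, 0.2]
opening: 0.0
grasp_force: 0.0
```

Call:
arm_command(
  deltas=[
    {"hand": 0, "tx": 0, "ty": 0, "tz": 1.5, "wx": 0, "wy": 0, "wz": 0},
    {"hand": 0, "tx": 0, "ty": 0, "tz": 0, "wx": 0, "wy": 0, "wz": 0},
  ],
)

```text
clock: 7.12
eef_pos: [473.7, 151.7, 55.0]
tcp_rot: [-3.141, -0.0, 2.87]
contact_force: [0.3, 0.6, 0.1]
opening: 0.001
grasp_force: 0.0
```

Call:
arm_command(
  deltas=[
    {"hand": 0, "tx": 0, "ty": 0, "tz": 1.5, "wx": 0, "wy": 0, "wz": 0},
    {"hand": 0, "tx": 0, "ty": 0, "tz": 0, "wx": 0, "wy": 0, "wz": 0},
  ],
)

```text
clock: 7.38
eef_pos: [473.9, 151.7, 53.6]
tcp_rot: [3.142, 0.0, 2.87]
contact_force: [-1.0, -0.4, 1.8]
opening: -0.001
grasp_force: 0.7
```

```bash
python3 - <<'E'
from h import *
w=grab('wrist')['image'];sc=grab('scene')['image']
a=w[170:300,210:350,::-1];b=sc[160:205,320:370,::-1]
cv2.imwrite('pics/p4.png',np.hstack([cv2.resize(np.ascontiguousarray(a),(390,360),interpolation=0),cv2.resize(np.ascontiguousarray(b),(400,360),interpolation=0)]))
F=[]
for i in range(4): grab('wrist'); F.append(r.sense()['contact_force'])
print(np.mean(F,0).round(2),r.sense()['clock'])
E
```

```text
[-0.14  0.05  1.47] 7.675
```

View pics/p4.png

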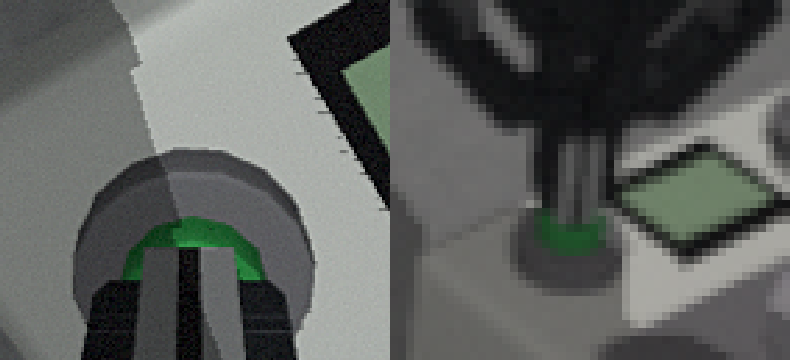

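Contact at last: 1.5 N at reported z 53.6, and the tips now cover part of the green. So the shut tips sit about 27 mm above the reported TCP. I'll press on to the stop.

Call:
arm_command(
  deltas=[
    {"hand": 0, "tx": 0, "ty": 0, "tz": 1.5, "wx": 0, "wy": 0, "wz": 0},
    {"hand": 0, "tx": 0, "ty": 0, "tz": 0.5, "wx": 0, "wy": 0, "wz": 0},
    {"hand": 0, "tx": 0, "ty": 0, "tz": 0, "wx": 0, "wy": 0, "wz": 0},
  ],
)

```text
clock: 8.05
eef_pos: [473.9, 151.7, 51.6]
tcp_rot: [3.142, 0.0, 2.87]
contact_force: [0.6, -0.8, 2.2]
opening: 0.0
grasp_force: 1.3
```

Call:
arm_command(
  deltas=[
    {"hand": 0, "tx": 0, "ty": 0, "tz": 1, "wx": 0, "wy": 0, "wz": 0},
    {"hand": 0, "tx": 0, "ty": 0, "tz": 0, "wx": 0, "wy": 0, "wz": 0},
  ],
)

```text
clock: 8.3
eef_pos: [473.9, 151.7, 50.6]
tcp_rot: [3.142, 0.0, 2.87]
contact_force: [0.0, -0.1, 3.4]
opening: 0.001
grasp_force: 1.6
```

Call:
arm_command(
  deltas=[
    {"hand": 0, "tx": 0, "ty": 0, "tz": 1, "wx": 0, "wy": 0, "wz": 0},
    {"hand": 0, "tx": 0, "ty": 0, "tz": 0, "wx": 0, "wy": 0, "wz": 0},
  ],
)

```text
clock: 8.55
eef_pos: [473.9, 151.7, 49.6]
tcp_rot: [3.141, 0.0, 2.87]
contact_force: [0.1, -0.2, 4.0]
opening: 0.003
grasp_force: 1.8
```

Call:
arm_command(
  deltas=[
    {"hand": 0, "tx": 0, "ty": 0, "tz": 0.7, "wx": 0, "wy": 0, "wz": 0},
    {"hand": 0, "tx": 0, "ty": 0, "tz": 0, "wx": 0, "wy": 0, "wz": 0},
  ],
)

```text
clock: 8.8
eef_pos: [473.9, 151.7, 49.3]
tcp_rot: [3.142, 0.0, 2.87]
contact_force: [-0.6, -0.6, 8.7]
opening: 0.0
grasp_force: 4.5
```

Call:
arm_command(
  deltas=[
    {"hand": 0, "tx": 0, "ty": 0, "tz": 0.5, "wx": 0, "wy": 0, "wz": 0},
    {"hand": 0, "tx": 0, "ty": 0, "tz": 0, "wx": 0, "wy": 0, "wz": 0},
  ],
)

```text
clock: 9.05
eef_pos: [474.0, 151.7, 49.2]
tcp_rot: [3.141, 0.0, 2.87]
contact_force: [-2.6, -1.0, 14.7]
opening: 0.004
grasp_force: 7.4
```

That's the stop: fully down at z 49.3, 14.7 N. Release, rise, and travel to the blue cap.

Call:
arm_command(
  deltas=[
    {"hand": 0, "tx": 0, "ty": 0, "tz": -8, "wx": 0, "wy": 0, "wz": 0},
    {"hand": 0, "tx": 0, "ty": 0, "tz": -40, "wx": 0, "wy": 0, "wz": 0},
    {"hand": 0, "tx": 0, "ty": 0, "tz": -40, "wx": 0, "wy": 0, "wz": 0},
    {"hand": 0, "tx": 0, "ty": 0, "tz": -40, "wx": 0, "wy": 0, "wz": 0},
    {"hand": 0, "tx": 0, "ty": 0, "tz": 0, "wx": 0, "wy": 0, "wz": 0},
  ],
)

```text
clock: 9.68
eef_pos: [475.5, 152.2, 179.2]
tcp_rot: [3.139, 0.004, 2.87]
contact_force: [-0.1, 0.6, -0.3]
opening: 0.002
grasp_force: 0.0
```

Call:
arm_command(
  deltas=[
    {"hand": 0, "tx": -11, "ty": -39, "tz": 0, "wx": 0, "wy": 0, "wz": 0},
    {"hand": 0, "tx": -11, "ty": -39, "tz": 0, "wx": 0, "wy": 0, "wz": 0},
    {"hand": 0, "tx": -11, "ty": -39, "tz": 0, "wx": 0, "wy": 0, "wz": 0},
    {"hand": 0, "tx": -11, "ty": -39, "tz": 0, "wx": 0, "wy": 0, "wz": 0},
    {"hand": 0, "tx": -11, "ty": -39, "tz": 0, "wx": 0, "wy": 0, "wz": 0},
    {"hand": 0, "tx": -11, "ty": -39, "tz": 0, "wx": 0, "wy": 0, "wz": 0},
    {"hand": 0, "tx": -10, "ty": -36, "tz": 0, "wx": 0, "wy": 0, "wz": 0},
    {"hand": 0, "tx": 0, "ty": 0, "tz": 0, "wx": 0, "wy": 0, "wz": 0},
  ],
)

```text
clock: 10.68
eef_pos: [473.6, -130.5, 175.1]
tcp_rot: [-3.141, -0.002, 2.867]
contact_force: [0.1, -0.4, -1.5]
opening: -0.003
grasp_force: 0.0
```

```bash
python3 - <<'E'
from h import *
d=grab('wrist','w3.png')
I=d['image'].astype(int);R,G,B=I[...,0],I[...,1],I[...,2]
n,l,s,c=cv2.connectedComponentsWithStats(((B>R+60)&(B>G+30)).astype(np.uint8))
for i in range(1,n):
    if s[i,4]>60: print(s[i],c[i].round(),plane(d,*c[i],150))
E
python3 m.py '[475,-129,146]'; python3 m.py '[574,242,146]'
```

```text
[ 256  206   51   53 2179] [281. 233.] [ 473.9 -128.7]
10.725 [ 473.6 -129.3  175.2] tilt [-2.1e-03  7.0e-04 -1.0e+00] shift [-1.4  0.7 29.2] F [ 0.5  0.3 -0.8] 5.609104800702674e-05
10.725 [ 473.6 -129.3  175.2] tilt [-2.1e-03  7.0e-04 -1.0e+00] shift [  3.7 384.6  29.2] F [ 0.5  0.3 -0.8] 5.609104800702674e-05
```

View pics/w3.png

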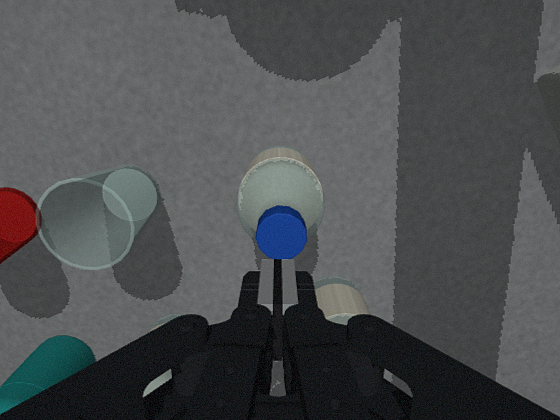

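The wrist view shows the blue cap at (281,233), located at (474,-129), with the beaker and others well clear. I'll lower to about 22 mm above the cap by actual tip height and hold for 2.5 s.

Call:
arm_command(
  deltas=[
    {"hand": 0, "tx": -0.7, "ty": 0.5, "tz": 15, "wx": 0, "wy": 0, "wz": 0},
    {"hand": 0, "tx": 0, "ty": 0, "tz": 14, "wx": 0, "wy": 0, "wz": 0},
    {"hand": 0, "tx": 0, "ty": 0, "tz": 0, "wx": 0, "wy": 0, "wz": 0},
    {"hand": 0, "tx": 0, "ty": 0, "tz": 0, "wx": 0, "wy": 0, "wz": 0},
    {"hand": 0, "tx": 0, "ty": 0, "tz": 0, "wx": 0, "wy": 0, "wz": 0},
    {"hand": 0, "tx": 0, "ty": 0, "tz": 0, "wx": 0, "wy": 0, "wz": 0},
    {"hand": 0, "tx": 0, "ty": 0, "tz": 0, "wx": 0, "wy": 0, "wz": 0},
    {"hand": 0, "tx": 0, "ty": 0, "tz": 0, "wx": 0, "wy": 0, "wz": 0},
  ],
)

```text
clock: 11.72
eef_pos: [475.4, -128.6, 147.5]
tcp_rot: [-3.142, 0.0, 2.87]
contact_force: [-1.0, -0.1, -0.8]
opening: 0.0
grasp_force: 0.0
```

Call:
arm_command(
  deltas=[
    {"hand": 0, "tx": 0, "ty": 0, "tz": 0, "wx": 0, "wy": 0, "wz": 0},
    {"hand": 0, "tx": 0, "ty": 0, "tz": 0, "wx": 0, "wy": 0, "wz": 0},
    {"hand": 0, "tx": 0, "ty": 0, "tz": 0, "wx": 0, "wy": 0, "wz": 0},
    {"hand": 0, "tx": 0, "ty": 0, "tz": 0, "wx": 0, "wy": 0, "wz": 0},
    {"hand": 0, "tx": 0, "ty": 0, "tz": 0, "wx": 0, "wy": 0, "wz": 0},
    {"hand": 0, "tx": 0, "ty": 0, "tz": 0, "wx": 0, "wy": 0, "wz": 0},
    {"hand": 0, "tx": 0, "ty": 0, "tz": 0, "wx": 0, "wy": 0, "wz": 0},
    {"hand": 0, "tx": 0, "ty": 0, "tz": 0, "wx": 0, "wy": 0, "wz": 0},
  ],
)

```text
clock: 12.72
eef_pos: [475.3, -128.5, 147.4]
tcp_rot: [-3.142, -0.0, 2.87]
contact_force: [0.3, 0.4, -0.1]
opening: 0.004
grasp_force: 0.0
```

Call:
arm_command(
  deltas=[
    {"hand": 0, "tx": 0, "ty": 0, "tz": 0, "wx": 0, "wy": 0, "wz": 0},
    {"hand": 0, "tx": 0, "ty": 0, "tz": 0, "wx": 0, "wy": 0, "wz": 0},
    {"hand": 0, "tx": 0, "ty": 0, "tz": 0, "wx": 0, "wy": 0, "wz": 0},
    {"hand": 0, "tx": 0, "ty": 0, "tz": 0, "wx": 0, "wy": 0, "wz": 0},
    {"hand": 0, "tx": 0, "ty": 0, "tz": 0, "wx": 0, "wy": 0, "wz": 0},
    {"hand": 0, "tx": 0, "ty": 0, "tz": -30, "wx": 0, "wy": 0, "wz": 0},
    {"hand": 0, "tx": 0, "ty": 20, "tz": -10, "wx": 0, "wy": 0, "wz": 0},
  ],
)

```text
clock: 13.6
eef_pos: [481.4, -109.9, 188.8]
tcp_rot: [-3.141, 0.002, 2.868]
contact_force: [0.3, -0.8, -1.2]
opening: -0.003
grasp_force: 0.0
```

Call:
arm_command(
  deltas=[
    {"hand": 0, "tx": 0.6, "ty": 45, "tz": 0, "wx": 0, "wy": 0, "wz": 0},
    {"hand": 0, "tx": 0.6, "ty": 45, "tz": 0, "wx": 0, "wy": 0, "wz": 0},
    {"hand": 0, "tx": 0.6, "ty": 45, "tz": 0, "wx": 0, "wy": 0, "wz": 0},
    {"hand": 0, "tx": 0.6, "ty": 45, "tz": 0, "wx": 0, "wy": 0, "wz": 0},
    {"hand": 0, "tx": 0.6, "ty": 45, "tz": 0, "wx": 0, "wy": 0, "wz": 0},
    {"hand": 0, "tx": 0.6, "ty": 45, "tz": 10, "wx": 0, "wy": 0, "wz": 0},
    {"hand": 0, "tx": 0.6, "ty": 45, "tz": 20, "wx": 0, "wy": 0, "wz": 0},
    {"hand": 0, "tx": 0.6, "ty": 45, "tz": 20, "wx": 0, "wy": 0, "wz": 0},
  ],
)

```text
clock: 14.6
eef_pos: [573.1, 240.4, 136.9]
tcp_rot: [3.141, 0.0, 2.87]
contact_force: [0.7, -0.3, -0.5]
opening: -0.002
grasp_force: 0.0
```

Call:
arm_command(
  deltas=[
    {"hand": 0, "tx": 0, "ty": 3, "tz": 20, "wx": 0, "wy": 0, "wz": 0},
    {"hand": 0, "tx": 0, "ty": 0, "tz": 0, "wx": 0, "wy": 0, "wz": 0},
  ],
)

```text
clock: 14.85
eef_pos: [571.9, 240.9, 115.4]
tcp_rot: [-3.139, -0.003, 2.871]
contact_force: [-1.1, 0.7, 0.6]
opening: 0.002
grasp_force: 0.0
```

```bash
python3 m.py '[574,242,75]'
```

```text
14.85 [571.9 240.9 115.4] tilt [-0.0037 -0.0018 -1.    ] shift [-1.9  1.7 40.4] F [-1.1  0.7  0.6] 0.002026011192949809
```

Call:
arm_command(
  deltas=[
    {"hand": 0, "tx": -1, "ty": 1, "tz": 20, "wx": 0, "wy": 0, "wz": 0},
    {"hand": 0, "tx": 0, "ty": 0, "tz": 18, "wx": 0, "wy": 0, "wz": 0},
    {"hand": 0, "tx": 0, "ty": 0, "tz": 0, "wx": 0, "wy": 0, "wz": 0},
    {"hand": 0, "tx": 0, "ty": 0, "tz": 0, "wx": 0, "wy": 0, "wz": 0},
    {"hand": 0, "tx": 0, "ty": 0, "tz": 0, "wx": 0, "wy": 0, "wz": 0},
    {"hand": 0, "tx": 0, "ty": 0, "tz": 0, "wx": 0, "wy": 0, "wz": 0},
    {"hand": 0, "tx": 0, "ty": 0, "tz": 0, "wx": 0, "wy": 0, "wz": 0},
    {"hand": 0, "tx": 0, "ty": 0, "tz": 0, "wx": 0, "wy": 0, "wz": 0},
  ],
)

```text
clock: 15.85
eef_pos: [574.8, 242.5, 79.5]
tcp_rot: [3.141, 0.0, 2.87]
contact_force: [-0.1, -0.7, 0.6]
opening: -0.001
grasp_force: 0.0
```

Call:
arm_command(
  deltas=[
    {"hand": 0, "tx": 0, "ty": 0, "tz": 0, "wx": 0, "wy": 0, "wz": 0},
    {"hand": 0, "tx": 0, "ty": 0, "tz": 0, "wx": 0, "wy": 0, "wz": 0},
    {"hand": 0, "tx": 0, "ty": 0, "tz": 0, "wx": 0, "wy": 0, "wz": 0},
    {"hand": 0, "tx": 0, "ty": 0, "tz": 0, "wx": 0, "wy": 0, "wz": 0},
    {"hand": 0, "tx": 0, "ty": 0, "tz": 0, "wx": 0, "wy": 0, "wz": 0},
    {"hand": 0, "tx": 0, "ty": 0, "tz": 0, "wx": 0, "wy": 0, "wz": 0},
    {"hand": 0, "tx": 0, "ty": 0, "tz": 0, "wx": 0, "wy": 0, "wz": 0},
    {"hand": 0, "tx": 0, "ty": 0, "tz": 0, "wx": 0, "wy": 0, "wz": 0},
  ],
)

```text
clock: 16.85
eef_pos: [574.8, 242.4, 79.4]
tcp_rot: [-3.142, 0.0, 2.87]
contact_force: [0.2, -0.2, -0.5]
opening: -0.004
grasp_force: 0.0
```

Call:
arm_command(
  deltas=[
    {"hand": 0, "tx": 0, "ty": 0, "tz": 0, "wx": 0, "wy": 0, "wz": 0},
    {"hand": 0, "tx": 0, "ty": 0, "tz": 0, "wx": 0, "wy": 0, "wz": 0},
    {"hand": 0, "tx": 0, "ty": 0, "tz": 0, "wx": 0, "wy": 0, "wz": 0},
    {"hand": 0, "tx": 0, "ty": 0, "tz": 0, "wx": 0, "wy": 0, "wz": 0},
    {"hand": 0, "tx": 0, "ty": 0, "tz": 0, "wx": 0, "wy": 0, "wz": 0},
  ],
)

```text
clock: 17.48
eef_pos: [574.8, 242.4, 79.4]
tcp_rot: [-3.142, -0.0, 2.87]
contact_force: [1.2, -0.0, -0.1]
opening: 0.003
grasp_force: 0.0
```

```bash
python3 -c "
from rig import r
print(r.sense()['eef_pos'],r.sense()['clock']);print(r.sign_off())"
```

```text
[574.76177607 242.39782503  79.3685357 ] 17.475
the job is handed in; nothing more can be done
None
```

The job is handed in at 17.5 s: the tare button was pressed to its stop and released, then I pointed at the blue cap for about 2.4 s and at the pan centre for about 2.4 s, ending there; heights assume the shut tips sit about 27 mm above the reported TCP (judged from where the button made contact), so roughly 24 mm over the cap and 27 mm over the pan.

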